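Reset a crosscut sled for the longer cut

TASK

Set the crosscut sled up for the longer cut: pull the clip-on short stop off the fence and stand it in the wooden tray without dropping it. Then bring the loose board flat on the sled, its long edge flush against the fence and its end against the long stop, keep it pressed firmly against that stop for a moment, and let go of it. Do not push so hard that the long stop creeps along the fence, and leave the glue bottle, the screwdriver and the try square alone.

Things in the scene. Friction and masses are not known exactly. Their poses are not given: they have to be found in the camera images.
- sled: Crosscut sled lying on the bench, fixed. Plywood base 260 (x) by 500 (y) mm, its upper face 20 mm above the bench; a 4 mm saw kerf at y = 10. Wooden brace along the near edge (x -128 to -106), top 50 mm above the bench. Fence along the far side. Origin: centre of the sled at bench height; x square into the fence, y along the fence to the left, z up.
- fence_face (a point): Point on the working (near) face of the fence: an aluminium extrusion 24 mm thick, 480 mm long, rising from the base to 70 mm above the bench, with a groove along its rear face. Middle of its length, 45 mm above the bench; axes as the sled's. The board's long edge belongs on the plane x = 0 of this frame.
- short_stop: Clip-on short stop: aluminium saddle with a black grip block on top, straddling the fence, loose, 270 g, 71 (x) by 36 (y) by 94 mm. Origin: underside of its feet (2 mm above the sled base at first), on the fence centre line; axes at first as the sled's. Front foot x -50 to -13, 36 mm high; rear cheek x 13 to 21; both end at z = 0: it stands on them. Lift 50 mm to clear the fence.
- short_stop_grip (a point): Middle of the short stop's black grip block, 28 (x) by 36 (y) mm, from 18 mm below to 18 mm above this point; grip it across the 36 mm from above. Fence top 28 mm below the point. Two sprung balls in the rear cheek snap into the fence's groove: the stop comes off straight up, against 8 to 20 N over the first few mm, then freely.
- long_stop: Long stop: aluminium saddle on the fence, 40 mm wide (y), with a round black star knob on top (108 mm above the bench). It stays on. Only friction holds it along the fence: it creeps at about 14 N. Its foot reaches 38 mm out from the fence's working face, top 58 mm above the bench. Origin: fence's centre line, middle of its width, 22 mm above the bench; axes as the sled's.
- long_stop_face (a point): Centre of the long stop's right-hand (-y) face, 40 mm above the bench, 20 mm out from the working face of the fence; axes as the sled's. The board's end belongs on the plane y = 0 of this frame.
- board: Loose plain wooden board, 50 mm wide (its x) by 200 mm long (its y) by 28 mm thick, 140 to 280 g, starting flat on the sled, to the right and clear of the fence, long side within 0.2 rad of the fence's line. Origin: centre of its underside. Either end may go to the stop.
- tray: Open wooden tray, fixed, 180 (x) by 140 (y) by 40 mm high, walls 6 mm. Origin: centre of its underside; inner floor 6 mm above it.
- glue: White glue bottle standing, 64 mm across, 170 mm high, origin at the centre of its foot. Leave alone.
- screwdriver: Large screwdriver with a blue handle lying on the bench, 240 mm long along its x, beyond the sled. Leave alone.
- trysquare: Try square lying on the bench: wooden stock 130 mm, steel blade 170 mm along its x, origin under the stock's middle. Leave alone.
Not all that is in view belongs to the job. There is more than one size of the short_stop; the job needs the middle-sized.

How it is judged:
On the way, in this order (a step that is already met when the one before it is completed fails the run):
1. the short stop is pulled up clear of the fence (z of short_stop in the frame of sled above 0.074 m), for 0.05 s.
2. the short stop stands in the tray, released (z of short_stop in the frame of tray below 0.015 m and x of short_stop in the frame of tray between -0.08 and 0.08 m and y of short_stop in the frame of tray between -0.065 and 0.065 m and angle between short_stop's own z axis and vertical below 0.2 rad and contact force between the fingers and short_stop below 0.1 N), for 0.2 s.
3. the board is kept pressed against the long stop with 3 N or more (contact force between board and long_stop above 3 N), for 0.2 s.
At the end, for the whole second after the job is handed in: The board lies flat on the sled, still, its edge within 2 mm of the fence face and parallel to it within 0.02 rad, its end within 2 mm of the long stop; the long stop is within 2 mm of where it began; the short stop stands upright (within 0.2 rad) on the floor of the tray, still (y of board in the frame of long_stop_face between -0.102 and -0.098 m and x of board in the frame of fence_face between -0.027 and -0.023 m and angle between the y axis of board and the y axis of sled, either way round below 0.02 rad and z of board in the frame of sled below 0.023 m and angle between board's own z axis and vertical below 0.03 rad and linear speed of board below 0.01 m/s and distance of long_stop_face from where it was at the start of the episode below 0.002 m and z of short_stop in the frame of tray below 0.015 m and x of short_stop in the frame of tray between -0.08 and 0.08 m and y of short_stop in the frame of tray between -0.065 and 0.065 m and angle between short_stop's own z axis and vertical below 0.2 rad and linear speed of short_stop below 0.02 m/s); the robot touches nothing.
It fails at once if the long stop is shifted more than 2 mm along the fence (distance of long_stop_face from where it was at the start of the episode above 0.002 m).
It fails at once if the short stop is dropped or thrown (faster than 0.8 m/s out of the fingers) (linear speed of short_stop above 0.8 m/s and contact force between the fingers and short_stop below 0.1 N).
It fails at once if the glue bottle is moved more than 20 mm (distance of glue from where it was at the start of the episode above 0.02 m).
It fails at once if the screwdriver is moved more than 20 mm (distance of screwdriver from where it was at the start of the episode above 0.02 m).
It fails at once if the try square is moved more than 20 mm (distance of trysquare from where it was at the start of the episode above 0.02 m).
It also fails if it takes over 72 s, if anything falls off the work surface, if the arm or the gripper's body presses on something with over 40 N, if the wrist force passes 120 N, or if a joint passes its speed limit or range.

ROBOT

A 6-joint arm with a two-finger parallel gripper is mounted at the origin on the work surface. World frame = base frame: x ahead of the robot, y to its left, z up, the work surface at z = 0. Lengths are in m, angles in rad, forces in N, time in s.
With the tool pointing down it reaches from about 0.325 to 0.775 m from the base axis. Payload 5.5 kg.
Tool frame: the origin (TCP) lies on the centre line of the jaws, within the pads' length; the fingertips stand 22 mm ahead of it and the grasp point (between the pads) lies 3 mm ahead of it (env.nose_length is the distance from the TCP to the fingertips, in m); z points along the fingers, y is the line along which they close (so a half turn about z gives the same grasp; the last joint's range is limited). The gripper opens to 88 mm and grips with 3 to 60 N. Pads are 20 mm wide; open, the fingers measure 115 mm over their backs; the gripper's body (75 mm by 178 mm) begins 61 mm behind the grasp point.
Start: joints at [-1.357, 0.091, 1.231, -0, 1.82, -0.057], TCP at [0.161, -0.578, 0.245] pointing down, gripper open.
Joint ranges: [-2.87, 2.87], [-0.86, 2.18], [0.17, 2.46], [-1.51, 4.65], [0.06, 2.69], [-2.65, 2.65]. Speed limits (rad/s): [2.57, 2.57, 3.01, 3.14, 3.14, 3.14].

INTERFACE

Orientations are given as a unit quaternion [w, x, y, z].
In Python, from cell import env gives the robot as it stands.
- The arm moves only by the tool carry_out, never from a script. Its argument "rows" is a list that holds one entry, the list of rows, each a list of 7 numbers: the gripper command: -1 is shut, 1 is fully open, values between are in proportion, then the shift along the tool's x, y, z in cm, then the turn, a rotation vector about the tool's x, y, z in rad. In form: [[[gripper, dx, dy, dz, ax, ay, az], ...]]. A call has 1 to 8 rows; each row is the pose to reach, as a shift and turn from the pose commanded when the call began, along the tool's axes at that moment; what a row does not reach only later rows make up. A row lasts 1/8 s, in which the tool goes at most 62.5 mm and 10.7 degrees, less where a joint would pass 70% of its speed; a pose out of reach is approached as far as the arm can. A call with a gripper value outside its range is refused whole. The fingers move at their own pace and stop on an object; the grip force is fixed at half the most. Time passes only in rows, so rows that repeat a pose let the fingers close. It gives the time, the measured TCP pose, the force, the opening and the grip force at its end, in the units of the state.
- env.sense(): the state, without advancing time (a new reading comes with each control period).
- env.read_camera(name): name is "scene" or "top" or "wrist"; returns a dict with "color" (420x560x3 uint8, red, green, blue), "fov_y" (degrees; the focal length in pixels is half the picture's height over the tangent of half this angle, whatever the lens; pixels are square), "cx", "cy" (the principal point, pixels), "rvec" (rotation vector, rad) and "tvec" (3), from world to camera coordinates, as OpenCV has them; the wrist camera has in their place "T_tool_cam" (4x4, takes a point from camera to tool coordinates, whose origin is the TCP and whose axes are the flange's). Camera axes: x right, y down, z forward; pixel columns grow to the right and rows downward; lengths in m; the calibration is good to about 2 mm. A picture is of the moment at which its call begins: read the wrist's pose just before it. There is no depth.
- env.job_done(): hands the job in; it is judged then, once.
Trained networks look in a picture, given as the dict that the camera call returned (one of the last four; its "shot" number tells which), for a name from the list of things; names that differ only in an ending like _2 or _b are one class to them, and where a whole thing is asked for, a point or a joint stands for the part that bears it (a point fixed in the world has none). Each returns a list of dicts, best first, with "p" (0 to 1); they miss things now and then, are a little off and sometimes report something else, mostly with a low value. They report only what shows in the picture. A call takes as long as a camera call. They do not tell look-alikes from the thing itself.
- env.boxes_of(picture, thing): "point" ([x, y, z] in m, in world coordinates, good to about 4 mm: the middle of the surface that is visible of it).
- env.landmark_of(picture, thing): "point" ([x, y, z] in m, in world coordinates, good to about 4 mm: a listed point, or the origin of a listed thing).
The state is a dict: "time": time; "joint_pos": joint angles; "joint_velocities": joint speeds; "joint_efforts": joint torques, N m; "tcp_pos": TCP position; "ee_rot": TCP orientation; "ft_force": force on the tool from outside, world axes, zero at the start; "ft_torque": the same for the moment, N m; "opening": finger opening in m; "grip_force": force on a finger pad.
Only numpy, scipy, OpenCV 4.12 (cv2) and the standard library are available. Lean on these libraries where they do the work, as an engineer would, in place of code of your own. Each camera call takes 0.05 s, during which the arm holds its last target. There are 200 camera calls.

## Working session

There is one attempt and no reset: what is moved stays moved. The work goes in short steps, Python scripts to look and compute and a tool call to move; the robot and the scene stay as the last step left them, time stands still between calls to the robot, and variables do not carry over. Pictures are saved under pics/ and viewed, at most 10 in all, crops included, and the job is handed in when it is done.

Besides the shell and the picture viewer there is one more tool, called after "Emit:" as a command line: name --argument value ..., lists and objects as JSON in quotes. carry_out: Moves the arm, as the interface text tells. Its arguments: {"type":"object","properties":{"rows":{"type":"array"}},"required":["rows"]}

```bash
ls; mkdir -p pics
cat > h.py <<'E'
import numpy as np, cv2
from cell import env
def save(p,n): cv2.imwrite(f'pics/{n}.png',cv2.cvtColor(p['color'],cv2.COLOR_RGB2BGR))
def f(a): return np.round(np.array(a),4).tolist()
E
python3 - <<'E'
from h import *
for c in ['scene','top']:
    p=env.read_camera(c); save(p,c+'0')
    print(c,p['fov_y'],f(p['rvec']),f(p['tvec']))
    for t in ['sled','fence_face','short_stop','short_stop_grip','long_stop','long_stop_face','board','tray','glue','screwdriver','trysquare']:
        print(t,[(round(d['p'],2),f(d['point'])) for d in env.landmark_of(p,t)[:4]])
s=env.sense();print(s)
E
```

```text
pics
scene 50.256649030736334 [2.2586, 0.675, -0.2823] [-0.5294, -0.1819, 1.6706]
sled [(0.97, [0.55, 0.0299, -0.0013])]
fence_face [(0.86, [0.6317, 0.021, 0.0453])]
short_stop [(0.88, [0.8306, 0.1793, -0.0]), (0.75, [0.6565, 0.0769, 0.0195]), (0.66, [0.8575, 0.0543, -0.0005])]
short_stop_grip [(0.89, [0.6416, 0.0795, 0.1002]), (0.76, [0.8351, 0.1895, 0.1071]), (0.58, [0.8509, 0.0531, 0.0513])]
long_stop [(0.74, [0.6693, 0.2253, 0.0246])]
long_stop_face [(0.57, [0.6345, 0.2038, 0.0432])]
board [(0.6, [0.4988, -0.0935, 0.0179])]
tray [(0.56, [0.4843, -0.3815, 0.0038])]
glue [(0.61, [0.5072, 0.4498, -0.0054])]
screwdriver [(0.67, [0.7713, -0.0008, -0.0006])]
trysquare [(0.63, [0.6621, -0.3638, -0.0004])]
top 53.54623237489465 [2.1739, -2.048, 0.2152] [-0.0083, 0.638, 1.2467]
sled [(0.93, [0.5497, 0.027, 0.0002])]
fence_face [(0.72, [0.6323, 0.0153, 0.0425])]
short_stop [(0.81, [0.8357, 0.1772, -0.0046]), (0.64, [0.6535, 0.0798, 0.0219])]
short_stop_grip [(0.86, [0.8346, 0.1912, 0.1062]), (0.75, [0.6434, 0.0785, 0.0943]), (0.67, [0.8493, 0.0498, 0.0525])]
long_stop [(0.57, [0.6674, 0.22
[... 412 characters left out ...]
([-1.35668138e+00,  9.10939635e-02,  1.23069224e+00,  4.32510631e-06,
        1.81981404e+00, -5.66827894e-02]), 'joint_velocities': array([ 1.02361057e-03,  3.30061469e-05,  1.72948365e-03, -8.38663339e-04,
       -1.13661847e-04, -1.06006914e-03]), 'joint_efforts': array([ 6.16474845e-04, -4.46197093e+01, -4.06506228e+01,  6.99234358e-02,
        1.94500037e-02, -3.72628350e-06]), 'tcp_pos': array([ 0.16051201, -0.57814276,  0.24463922]), 'ee_rot': array([-3.94851209e-06,  9.90847497e-01,  1.34986068e-01,  1.79090622e-06]), 'ft_force': array([ 0.33292239, -0.61925558,  0.01131911]), 'ft_torque': array([0.02516628, 0.03946685, 0.03358   ]), 'grip_force': 0.0, 'opening': 0.08784870298616311}
```

View pics/scene0.png

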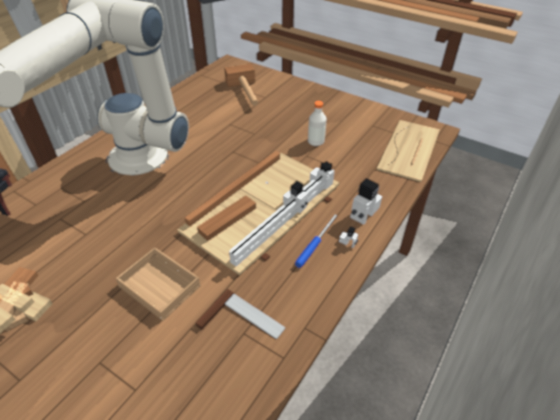

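View pics/top0.png

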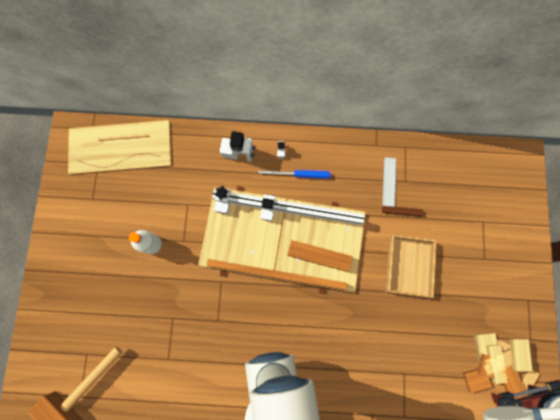

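The scene view shows the clip-on stop on the fence at about (297,190), with a large and a small look-alike behind the fence. In the top view the stop to move is at (268,207), the long stop at (221,193), the board at (320,255) and the tray at (412,267). I'll move over the sled for a closer look.

Emit:
carry_out --rows '[[[1, 54, -50, -8, 0, 0, 0.36], [1, 54, -50, -8, 0, 0, 0.36], [1, 54, -50, -8, 0, 0, 0.36], [1, 54, -50, -8, 0, 0, 0.36], [1, 54, -50, -8, 0, 0, 0.36], [1, 54, -50, -8, 0, 0, 0.36], [1, 54, -50, -8, 0, 0, 0.36], [1, 54, -50, -8, 0, 0, 0.36]]]'

```text
time: 2.2
tcp_pos: [0.4222, -0.1533, 0.2992]
ee_rot: [0.0, 0.999, -0.045, 0.001]
ft_force: [1.1, -1.0, -1.1]
opening: 0.0876
grip_force: 0.0
```

```bash
cat >> h.py <<'E'
from scipy.spatial.transform import Rotation as R
def pose():
    s=env.sense(); q=s['ee_rot']; return s,R.from_quat([q[1],q[2],q[3],q[0]]).as_matrix(),np.array(s['tcp_pos'])
def st():
    s,r,p=pose(); print('t',round(s['time'],2),'tcp',f(p),'yaw',round(np.arctan2(r[1,0],r[0,0]),4),'zax',f(r[:,2]),'j',f(s['joint_pos']),'ft',np.round(s['ft_force'],1),'op',round(s['opening'],4),'g',round(s['grip_force'],1))
def to(pos,yaw):
    "tool-frame cm shift and turn to a tool-down pose"
    s,r,p=pose(); tr=R.from_euler('z',yaw).as_matrix()@np.diag([1,-1,-1.])
    print('shift cm',np.round(r.T@(np.array(pos)-p)*100,2),'turn',np.round(R.from_matrix(r.T@tr).as_rotvec(),3))
def cam(p,T=None):
    F=210/np.tan(np.radians(p['fov_y']/2)); K=np.array([[F,0,p['cx']],[0,F,p['cy']],[0,0,1]])
    if T is None: Rm=cv2.Rodrigues(np.array(p['rvec']))[0]; t=np.array(p['tvec']); return K,Rm,t
    Rw=T[0]@p['T_tool_cam'][:3,:3]; c=T[1]+T[0]@p['T_tool_cam'][:3,3]; return K,Rw.T,-Rw.T@c
def ray(C,uv,z):
    K,Rm,t=C; d=Rm.T@np.linalg.inv(K)@np.array([uv[0],uv[1],1.]); c=-Rm.T@t; return c+d*(z-c[2])/d[2]
def proj(C,X):
    K,Rm,t=C; y=(Rm@np.atleast_2d(X).T).T+t; y=y@K.T; return y[:,:2]/y[:,2:]
def wrist(n=None):
    s,r,q=pose(); p=env.read_camera('wrist')
    if n: save(p,n)
    return p,cam(p,(r,q))
E
python3 -c "
from h import *
st(); to([.55,.03,.32],-.09); p,C=wrist(); print(f(p['T_tool_cam']),p['fov_y'])"
```

```text
t 2.2 tcp [0.4222, -0.1533, 0.2992] yaw -0.0894 zax [0.001, -0.0005, -1.0] j [-0.424, -0.294, 1.4928, -0.0001, 1.9416, 1.2362] ft [ 1.1 -1.  -1.1] op 0.0876 g 0.0
shift cm [ 11.09 -19.4   -2.08] turn [ 0.    -0.001  0.001]
[[-0.0011, -0.958, -0.2866, 0.0786], [1.0, -0.0011, 0.0001, 0.0011], [-0.0005, -0.2866, 0.958, -0.1402], [0.0, 0.0, 0.0, 1.0]] 67.4609612809104
```

Emit:
carry_out --rows '[[[1, 11, -19.5, -2, 0, 0, 0], [1, 11, -19.5, -2, 0, 0, 0], [1, 11, -19.5, -2, 0, 0, 0], [1, 11, -19.5, -2, 0, 0, 0], [1, 11, -19.5, -2, 0, 0, 0], [1, 11, -19.5, -2, 0, 0, 0]]]'

```text
time: 3.0
tcp_pos: [0.5483, 0.0286, 0.3186]
ee_rot: [0.0, 0.999, -0.045, -0.0]
ft_force: [0.7, -0.7, -0.3]
opening: 0.0879
grip_force: 0.0
```

```bash
python3 -c "
from h import *
st(); p,C=wrist('w1')
print(f(C[0]),f(C[1]),f(C[2]))
for t in ['fence_face','short_stop','short_stop_grip','long_stop','long_stop_face','board']:
    print(t,[(round(d['p'],2),f(d['point'])) for d in env.landmark_of(p,t)[:4]])
np.savez('w1.npz',K=C[0],R=C[1],t=C[2])
"
```

```text
t 3.0 tcp [0.5483, 0.0286, 0.3186] yaw -0.0895 zax [-0.0004, -0.0005, -1.0] j [-0.0097, -0.018, 1.2106, -0.0005, 1.9494, 1.6504] ft [ 0.7 -0.7 -0.3] op 0.0879 g 0.0
[[314.5191, 0.0, 272.2583], [0.0, 314.5191, 211.4553], [0.0, 0.0, 1.0]] [[-0.0904, -0.9959, 0.001], [-0.954, 0.0869, 0.287], [-0.2859, 0.025, -0.9579]] [0.0766, 0.4642, 0.6181]
fence_face [(0.68, [0.6335, 0.0171, 0.0432])]
short_stop [(0.83, [0.6523, 0.0754, 0.0229]), (0.43, [0.4855, -0.38, 0.0039]), (0.42, [0.5051, 0.45, -0.0026])]
short_stop_grip [(0.57, [0.6394, 0.0787, 0.1013])]
long_stop [(0.91, [0.6673, 0.2239, 0.0213]), (0.72, [0.5047, 0.4536, -0.0022])]
long_stop_face [(0.78, [0.6303, 0.206, 0.0409])]
board [(0.71, [0.4975, -0.0972, 0.0189])]
```

View pics/w1.png

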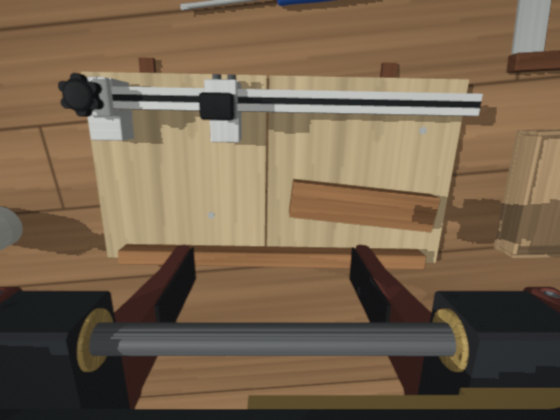

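```bash
python3 -c "
import cv2
a=cv2.imread('pics/w1.png')[65:245,60:500]
cv2.imwrite('pics/w1c.png',cv2.resize(a,None,fx=1.8,fy=1.8*1.6,interpolation=cv2.INTER_CUBIC))
g=cv2.cvtColor(cv2.imread('pics/w1.png'),cv2.COLOR_BGR2GRAY)
for u in (160,180,260,300,350,400,450): print(u,g[80:125,u].tolist())
"
```

```text
160 [158, 159, 159, 158, 158, 159, 164, 179, 191, 195, 195, 195, 195, 190, 167, 101, 42, 36, 36, 37, 47, 104, 168, 195, 200, 201, 201, 200, 187, 138, 109, 109, 110, 109, 109, 109, 110, 110, 110, 109, 109, 109, 109, 109, 110]
180 [157, 157, 157, 157, 157, 156, 158, 169, 190, 195, 195, 195, 195, 194, 181, 124, 56, 36, 35, 36, 40, 82, 148, 191, 200, 201, 200, 200, 194, 168, 121, 108, 112, 112, 112, 112, 112, 112, 113, 113, 112, 112, 113, 113, 114]
260 [172, 167, 151, 140, 127, 124, 125, 126, 137, 166, 188, 194, 194, 194, 193, 188, 160, 95, 42, 34, 29, 27, 33, 70, 117, 138, 141, 141, 141, 141, 131, 106, 114, 120, 121, 121, 121, 120, 121, 121, 121, 121, 120, 120, 120]
300 [175, 175, 175, 175, 175, 175, 175, 175, 175, 179, 188, 193, 194, 194, 194, 194, 188, 158, 93, 41, 36, 37, 36, 51, 119, 181, 193, 194, 194, 194, 193, 180, 132, 117, 122, 122, 122, 122, 122, 121, 122, 122, 122, 121, 122]
350 [158, 158, 158, 157, 157, 158, 158, 158, 158, 159, 166, 183, 192, 193, 193, 194, 193, 186, 155, 89, 39, 35, 34, 34, 49, 120, 181, 194, 194, 195, 194, 193, 180, 127, 105, 111, 111, 111, 112, 127, 154, 160, 161, 162, 161]
400 [169, 169, 169, 169, 169, 170, 169, 170, 170, 170, 170, 174, 183, 189, 190, 190, 190, 190, 183, 151, 87, 36, 33, 32, 33, 49, 119, 181, 193, 194, 194, 194, 193, 179, 129, 115, 121, 120, 120, 122, 137, 164, 172, 172, 172]
450 [159, 162, 162, 163, 164, 165, 165, 166, 166, 167, 167, 168, 172, 182, 187, 188, 189, 189, 188, 181, 150, 85, 36, 32, 32, 32, 49, 120, 181, 193, 193, 194, 194, 193, 179, 128, 113, 118, 118, 118, 119, 124, 144, 163, 167]
```

View pics/w1c.png

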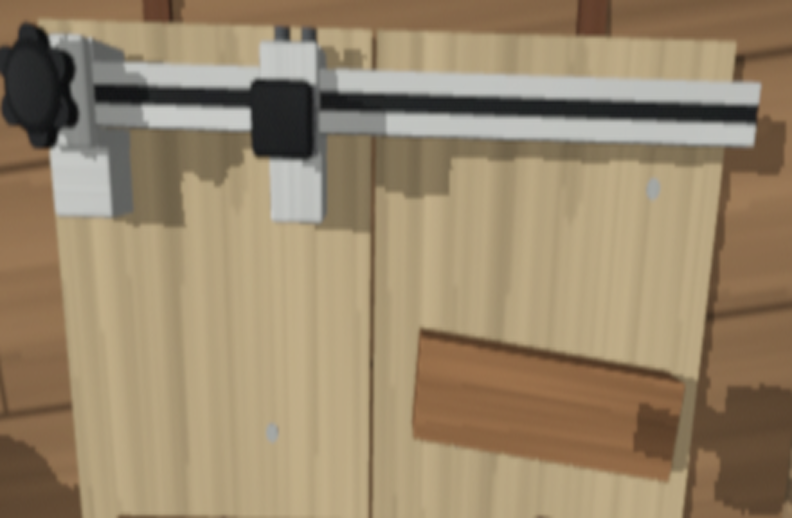

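```bash
python3 -c "
from h import *
d=np.load('w1.npz'); C=(d['K'],d['R'],d['t'])
print('cam',f(-C[1].T@C[2]))
P=np.array([ray(C,(u,v),.07) for u,v in [(160,109.2),(180,109.6),(300,112),(350,113),(400,114),(450,115)]])
k=np.polyfit(P[:,1],P[:,0],1); print('fence x= %.4f*y+%.4f'%tuple(k), 'yaw',-np.arctan(k[0]),f(P[:,0]-np.polyval(k,P[:,1])))
print('fence right end',f(ray(C,(60+756/1.8,65+145/2.88),.07)))
cr=lambda x,y,z:ray(C,(60+x/1.8,65+y/2.88),z)
B=[cr(x,y,.048) for x,y in [(421,332),(682,382),(668,480),(414,438)]]
for b in B: print(f(b))
B=np.array(B)[:,:2];print('sides',[round(np.linalg.norm(B[i]-B[(i+1)%4]),4) for i in range(4)],'ctr',f(B.mean(0)),'yaw',[np.arctan2(*( (B[0]-B[1])*[-1,1])), np.arctan2(*((B[3]-B[2])*[-1,1]))])
print('grip top',[f(cr(x,y,.116)) for x,y in [(252,80),(315,82),(310,158),(252,155)]])
print('ls foot right face top z.058',f(cr(112,215,.058)),f(cr(127,150,.058)))
"
```

```text
cam [0.6265, 0.0205, 0.4588]
fence x= 0.1100*y+0.6308 yaw -0.10955139181436843 [-0.0, -0.0, -0.0, 0.0, 0.0, 0.0]
fence right end [0.6063, -0.2247, 0.07]
[0.5442, -0.0011, 0.048]
[0.5029, -0.1939, 0.048]
[0.4546, -0.1861, 0.048]
[0.4936, 0.0078, 0.048]
sides [np.float64(0.1971), np.float64(0.0489), np.float64(0.1978), np.float64(0.0513)] ctr [0.4988, -0.0933] yaw [np.float64(-0.21119204979769862), np.float64(-0.198660910644197)]
grip top [[0.6569, 0.0916, 0.116], [0.6531, 0.0561, 0.116], [0.6276, 0.0622, 0.116], [0.6317, 0.0956, 0.116]]
ls foot right face top z.058 [0.6167, 0.2085, 0.058] [0.6422, 0.1923, 0.058]
```

```bash
python3 -c "
from h import *
to([.6415,.0775,.18],-.11);to([.6415,.0775,.104],-.11)"
```

```text
shift cm [ 8.83 -5.72 13.9 ] turn [-0.   -0.    0.02]
shift cm [ 8.83 -5.72 21.5 ] turn [-0.   -0.    0.02]
```

Emit:
carry_out --rows '[[[1, 8.8, -5.7, 0, 0, 0, 0.02], [1, 8.8, -5.7, 6, 0, 0, 0.02], [1, 8.8, -5.7, 11, 0, 0, 0.02], [1, 8.8, -5.7, 14, 0, 0, 0.02], [1, 8.8, -5.7, 14, 0, 0, 0.02], [1, 8.8, -5.7, 14, 0, 0, 0.02]]]'

```text
time: 4.1
tcp_pos: [0.6418, 0.078, 0.1811]
ee_rot: [-0.0, 0.999, -0.055, 0.001]
ft_force: [0.1, 0.7, 0.4]
opening: 0.0878
grip_force: 0.0
```

```bash
python3 -c "
from h import *
st(); p,C=wrist('w2')
K=env.landmark_of(p,'short_stop_grip'); print([(round(d['p'],2),f(d['point'])) for d in K[:3]])
to([.6415,.0775,.104],-.11)
"
```

```text
t 4.1 tcp [0.6418, 0.078, 0.1811] yaw -0.1095 zax [0.003, 0.0002, -1.0] j [0.0683, 0.2109, 1.2113, 0.0, 1.7164, 1.7486] ft [0.1 0.7 0.4] op 0.0878 g 0.0
[(0.81, [0.6398, 0.0815, 0.0994])]
shift cm [-0.1   0.07  7.8 ] turn [-0.001 -0.005  0.001]
```

View pics/w2.png

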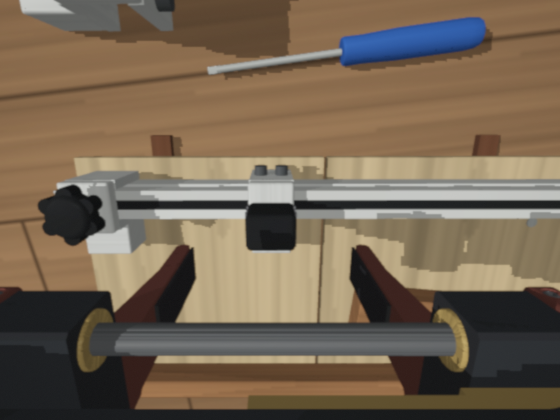

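The grip block is at (271,227), centred between the fingers, and the fence runs level. Going down.

Emit:
carry_out --rows '[[[1, -0.1, 0.1, 4, 0, 0, 0], [1, -0.1, 0.1, 6.5, 0, 0, 0], [1, -0.1, 0.1, 7.7, 0, 0, 0], [1, -0.1, 0.1, 7.7, 0, 0, 0], [-1, -0.1, 0.1, 7.7, 0, 0, 0], [-1, -0.1, 0.1, 7.7, 0, 0, 0], [-1, -0.1, 0.1, 7.7, 0, 0, 0], [-1, -0.1, 0.1, 7.7, 0, 0, 0]]]'

```text
time: 5.2
tcp_pos: [0.6403, 0.0773, 0.102]
ee_rot: [-0.0, 0.999, -0.055, 0.0]
ft_force: [-0.8, -0.3, -1.1]
opening: 0.051
grip_force: 0.0
```

Emit:
carry_out --rows '[[[-1, 0, 0, 0, 0, 0, 0], [-1, 0, 0, 0, 0, 0, 0], [-1, 0, 0, 0, 0, 0, 0]]]'

```text
time: 5.58
tcp_pos: [0.6402, 0.0776, 0.1017]
ee_rot: [-0.0, 0.999, -0.054, 0.0]
ft_force: [0.1, 1.9, 0.5]
opening: 0.0359
grip_force: 30.0
```

Emit:
carry_out --rows '[[[-1, 0, 0, -0.3, 0, 0, 0], [-1, 0, 0, -0.6, 0, 0, 0], [-1, 0, 0, -1, 0, 0, 0], [-1, 0, 0, -2, 0, 0, 0], [-1, 0, 0, -4, 0, 0, 0], [-1, 0, 0, -6, 0, 0, 0], [-1, 0, 0, -8, 0, 0, 0], [-1, 0, 0, -9, 0, 0, 0]]]'

```text
time: 6.58
tcp_pos: [0.6407, 0.0774, 0.1946]
ee_rot: [-0.0, 0.999, -0.055, 0.002]
ft_force: [0.7, 0.2, -2.7]
opening: 0.0355
grip_force: 30.0
```

```bash
python3 -c "
from h import *
st(); to([.489,-.385,.19],-.11)
p,C=wrist('w3'); print([(round(d['p'],2),f(d['point'])) for d in env.landmark_of(p,'short_stop_grip')[:3]])
q=env.read_camera('top'); 
for t in ['tray','short_stop']: print([(round(d['p'],2),f(d['point'])) for d in env.landmark_of(q,t)[:3]])
"
```

```text
t 6.58 tcp [0.6407, 0.0774, 0.1946] yaw -0.1091 zax [0.0032, 0.0003, -1.0] j [0.0675, 0.2069, 1.1919, 0.0, 1.7396, 1.7474] ft [ 0.7  0.2 -2.7] op 0.0355 g 30.0
shift cm [-10.04  47.62   0.4 ] turn [-0.001 -0.003  0.001]
[(0.6, [0.6418, 0.0783, 0.1904])]
[(0.97, [0.4833, -0.3829, -0.0021])]
[(0.56, [0.8384, 0.1803, -0.0033]), (0.5, [0.6534, 0.0787, 0.1125])]
```

Emit:
carry_out --rows '[[[-1, -1, 4, 0, 0, 0, 0], [-1, -2, 9, 0, 0, 0, 0], [-1, -3, 15, 0, 0, 0, 0], [-1, -4.5, 21, 0, 0, 0, 0], [-1, -6, 27, 0, 0, 0, 0], [-1, -7.5, 33, 0, 0, 0, 0], [-1, -9, 39, 0, 0, 0, 0], [-1, -10, 44, 0, 0, 0, 0]]]'

```text
time: 7.82
tcp_pos: [0.4912, -0.351, 0.1904]
ee_rot: [-0.0, 0.998, -0.055, -0.001]
ft_force: [1.1, 0.9, -3.4]
opening: 0.0355
grip_force: 30.0
```

```bash
python3 -c "
from h import *
st(); to([.489,-.385,.19],-.11)
"
```

```text
t 7.83 tcp [0.4912, -0.351, 0.1904] yaw -0.1103 zax [-0.0016, 0.001, -1.0] j [-0.6767, 0.0986, 1.3185, -0.0002, 1.7264, 1.0043] ft [ 1.1  0.9 -3.4] op 0.0355 g 30.0
shift cm [0.15 3.4  0.04] turn [-0.001  0.002 -0.   ]
```

Emit:
carry_out --rows '[[[-1, 0.1, 3.4, 0, 0, 0, 0], [-1, 0.1, 3.4, 1, 0, 0, 0], [-1, 0.1, 3.4, 4, 0, 0, 0], [-1, 0.1, 3.4, 7, 0, 0, 0], [-1, 0.1, 3.4, 9, 0, 0, 0], [-1, 0.1, 3.4, 9.7, 0, 0, 0], [-1, 0.1, 3.4, 9.7, 0, 0, 0], [-1, 0.1, 3.4, 9.7, 0, 0, 0]]]'

```text
time: 8.82
tcp_pos: [0.4907, -0.3835, 0.0963]
ee_rot: [0.001, 0.999, -0.055, 0.001]
ft_force: [-0.7, 0.2, -3.0]
opening: 0.0359
grip_force: 30.0
```

```bash
python3 -c "
from h import *
st(); q=env.read_camera('top'); save(q,'t3')
for t in ['tray','short_stop','short_stop_grip']: print([(round(d['p'],2),f(d['point'])) for d in env.landmark_of(q,t)[:3]])
im=q['color'][200:330,350:480]; cv2.imwrite('pics/t3c.png',cv2.resize(im[:,:,::-1],None,fx=4,fy=4,interpolation=cv2.INTER_CUBIC))
"
```

```text
t 8.82 tcp [0.4907, -0.3835, 0.0963] yaw -0.1091 zax [0.0019, -0.0016, -1.0] j [-0.718, 0.1705, 1.4072, 0.0, 1.5614, 0.9619] ft [-0.7  0.2 -3. ] op 0.0359 g 30.0
[(0.6, [0.482, -0.385, 0.0018])]
[(0.97, [0.836, 0.1793, -0.0055]), (0.45, [0.8601, 0.0513, 0.005]), (0.35, [0.5045, -0.3816, 0.0152])]
[(0.96, [0.8337, 0.1891, 0.1054]), (0.57, [0.4944, -0.3845, 0.0912]), (0.5, [0.851, 0.0514, 0.0516])]
```

View pics/t3c.png

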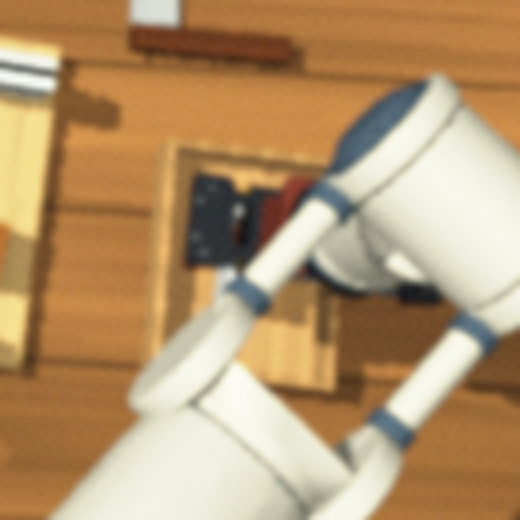

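The jaws are over the tray's interior, around (230,220) in the crop. Lowering slowly.

Emit:
carry_out --rows '[[[-1, 0, 0, 0.4, 0, 0, 0], [-1, 0, 0, 0.7, 0, 0, 0], [-1, 0, 0, 0.85, 0, 0, 0], [-1, 0, 0, 0.95, 0, 0, 0], [-1, 0, 0, 0.95, 0, 0, 0]]]'

```text
time: 9.65
tcp_pos: [0.4902, -0.383, 0.0863]
ee_rot: [0.0, 0.999, -0.055, 0.0]
ft_force: [-1.7, 2.5, 5.8]
opening: 0.0359
grip_force: 30.0
```

Contact with the tray floor: the vertical force went up by about 9 N at the expected height. Releasing.

Emit:
carry_out --rows '[[[-0.1, 0, 0, 0, 0, 0, 0], [0.2, 0, 0, 0, 0, 0, 0], [0.5, 0, 0, 0, 0, 0, 0], [0.9, 0, 0, 0, 0, 0, 0], [0.9, 0, 0, 0, 0, 0, 0], [0.9, 0, 0, 0, 0, 0, 0], [0.9, 0, 0, -3, 0, 0, 0], [0.9, 0, 0, -7, 0, 0, 0]]]'

```text
time: 10.65
tcp_pos: [0.4895, -0.3826, 0.1544]
ee_rot: [-0.001, 0.999, -0.055, -0.001]
ft_force: [0.9, -0.5, 0.5]
opening: 0.0836
grip_force: 0.0
```

```bash
python3 -c "
from h import *
st(); p,C=wrist('w4')
for t in ['tray','short_stop','short_stop_grip']: print([(round(d['p'],2),f(d['point'])) for d in env.landmark_of(p,t)[:3]])
"
```

```text
t 10.65 tcp [0.4895, -0.3826, 0.1544] yaw -0.1092 zax [-0.0024, 0.0021, -1.0] j [-0.7181, 0.1515, 1.3248, -0.0, 1.6684, 0.9619] ft [ 0.9 -0.5  0.5] op 0.0836 g 0.0
[]
[(0.94, [0.5051, -0.3874, 0.0048])]
[(0.94, [0.4919, -0.3808, 0.0834])]
```

View pics/w4.png

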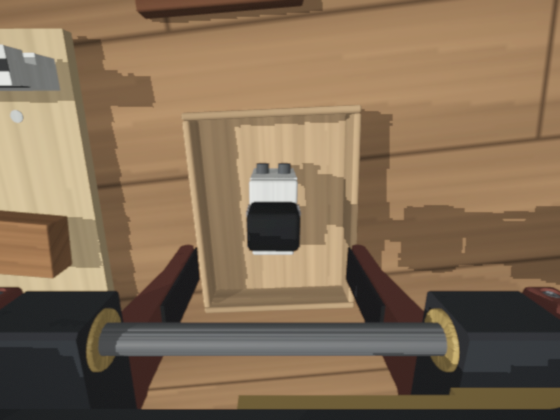

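The short stop stands upright in the tray, with its grip block at (273,227). Next is the board.

```bash
python3 -c "
from h import *
to([.4985,-.0935,.18],1.366)
"
```

```text
shift cm [ -2.36 -28.9   -2.44] turn [ 2.000e-03 -1.000e-03 -1.475e+00]
```

Emit:
carry_out --rows '[[[0.9, -0.2, -3, -2.4, 0, 0, -0.18], [0.9, -0.5, -7, -2.4, 0, 0, -0.36], [0.9, -0.8, -11, -2.4, 0, 0, -0.54], [0.9, -1.2, -15, -2.4, 0, 0, -0.72], [0.9, -1.6, -19, -2.4, 0, 0, -0.9], [0.9, -2, -23, -2.4, 0, 0, -1.08], [0.9, -2.2, -26, -2.4, 0, 0, -1.26], [0.9, -2.4, -28.9, -2.4, 0, 0, -1.44]]]'

```text
time: 11.85
tcp_pos: [0.497, -0.0919, 0.177]
ee_rot: [-0.001, 0.785, 0.62, -0.001]
ft_force: [0.2, -0.0, 0.2]
opening: 0.0832
grip_force: 0.0
```

```bash
python3 -c "
from h import *
st(); p,C=wrist('w5'); 
print('board',[(round(d['p'],2),f(d['point'])) for d in env.landmark_of(p,'board')[:3]])
to([.4985,-.0935,.18],1.366)
np.savez('w5.npz',K=C[0],R=C[1],t=C[2])
"
```

```text
t 11.85 tcp [0.497, -0.0919, 0.177] yaw 1.337 zax [-0.0029, 0.0008, -1.0] j [-0.2501, -0.1651, 1.6, 0.0, 1.7097, -0.0164] ft [ 0.2 -0.   0.2] op 0.0832 g 0.0
board [(0.83, [0.4955, -0.0953, 0.0195])]
shift cm [-0.23  0.19 -0.27] turn [-0.003 -0.001 -0.03 ]
```

View pics/w5.png

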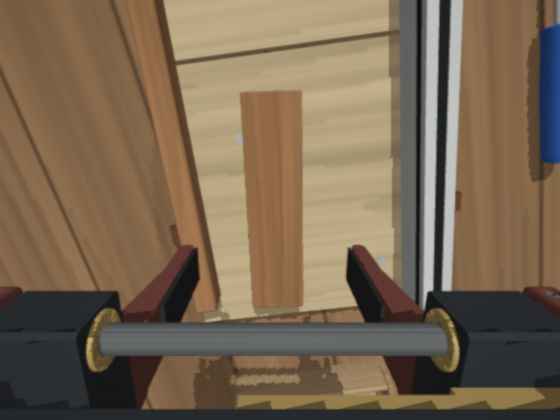

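```bash
python3 -c "
from h import *
d=np.load('w5.npz'); C=(d['K'],d['R'],d['t'])
B=np.array([ray(C,uv,.048) for uv in [(242,92),(302,91),(303,306),(254,307)]])[:,:2]
print(f(B),[round(np.linalg.norm(B[i]-B[(i+1)%4]),4) for i in range(4)],f(B.mean(0)))
for a,b in((0,3),(1,2)): v=B[a]-B[b]; print(np.arctan2(-v[0],v[1]))
"
```

```text
[[0.4954, 0.0083], [0.5424, -0.0021], [0.5026, -0.1959], [0.4555, -0.1859]] [np.float64(0.0481), np.float64(0.1978), np.float64(0.0482), np.float64(0.1983)] [0.499, -0.0939]
-0.20290960192747587
-0.20269192720269302
```

The board's top face has corners at (242,92), (302,91), (303,306) and (254,307). That puts its centre at (0.499, -0.094) with yaw -0.203, which agrees with the first view. Going down to grip it.

Emit:
carry_out --rows '[[[0.9, -0.2, 0.2, 0, 0, 0, -0.03], [0.9, -0.2, 0.2, 4, 0, 0, -0.03], [0.9, -0.2, 0.2, 8, 0, 0, -0.03], [0.9, -0.2, 0.2, 11.5, 0, 0, -0.03], [0.9, -0.2, 0.2, 12.8, 0, 0, -0.03], [0.9, -0.2, 0.2, 12.8, 0, 0, -0.03], [-1, -0.2, 0.2, 12.8, 0, 0, -0.03], [-1, -0.2, 0.2, 12.8, 0, 0, -0.03]]]'

```text
time: 12.95
tcp_pos: [0.5001, -0.0959, 0.0529]
ee_rot: [0.001, 0.777, 0.629, 0.001]
ft_force: [-0.4, -0.0, -0.5]
opening: 0.0669
grip_force: 0.0
```

Emit:
carry_out --rows '[[[-1, 0, 0, 0, 0, 0, 0], [-1, 0, 0, 0, 0, 0, 0], [-1, 0, 0, 0, 0, 0, 0], [-1, 0, 0, 0, 0, 0, 0]]]'

```text
time: 13.45
tcp_pos: [0.4992, -0.0956, 0.0518]
ee_rot: [0.0, 0.777, 0.629, 0.0]
ft_force: [-3.5, 0.7, 4.7]
opening: 0.0494
grip_force: 30.0
```

```bash
python3 -c "
from h import *
st()
ex=np.array([np.cos(.1095),-np.sin(.1095)]); ey=np.array([np.sin(.1095),np.cos(.1095)])
t=.575*ex+.160*ey; print(t)
to([*t,.06],1.5708-.1095)
"
```

```text
t 13.45 tcp [0.4992, -0.0956, 0.0518] yaw 1.3609 zax [0.0002, -0.0001, -1.0] j [-0.2561, -0.1074, 1.7715, 0.0, 1.4772, -0.0462] ft [-3.5  0.7  4.7] op 0.0494 g 30.0
[0.58904126 0.09620499]
shift cm [20.63  4.79 -0.82] turn [ 0.   0.  -0.1]
```

Emit:
carry_out --rows '[[[-1, 0, 0, -0.5, 0, 0, 0], [-1, 0.5, 0, -1.2, 0, 0, 0], [-1, 3, 0.7, -1.2, 0, 0, -0.02], [-1, 8, 1.9, -1.2, 0, 0, -0.05], [-1, 13, 3, -1.2, 0, 0, -0.08], [-1, 17.5, 4.2, -1.2, 0, 0, -0.1], [-1, 20, 4.8, -1.2, 0, 0, -0.1], [-1, 20.6, 4.8, -1.2, 0, 0, -0.1]]]'

```text
time: 14.45
tcp_pos: [0.5892, 0.0976, 0.0628]
ee_rot: [-0.0, 0.744, 0.668, -0.0]
ft_force: [0.2, -1.2, -3.0]
opening: 0.0497
grip_force: 30.0
```

```bash
python3 -c "
from h import *
st(); p,C=wrist('w6'); 
print('lsf',[(round(d['p'],2),f(d['point'])) for d in env.landmark_of(p,'long_stop_face')[:3]])
print('b',[(round(d['p'],2),f(d['point'])) for d in env.landmark_of(p,'board')[:3]])
to([.589,.0962,.0525],1.5708-.1095)
np.savez('w6.npz',K=C[0],R=C[1],t=C[2])
"
```

```text
t 14.45 tcp [0.5892, 0.0976, 0.0628] yaw 1.4631 zax [-0.0006, 0.0001, -1.0] j [0.1071, 0.1248, 1.5178, 0.0002, 1.4995, 0.2148] ft [ 0.2 -1.2 -3. ] op 0.0497 g 30.0
lsf [(0.89, [0.6309, 0.2065, 0.0409])]
b [(0.7, [0.5906, 0.0962, 0.0258])]
shift cm [0.08 0.02 1.04] turn [-0.001  0.001 -0.   ]
```

View pics/w6.png

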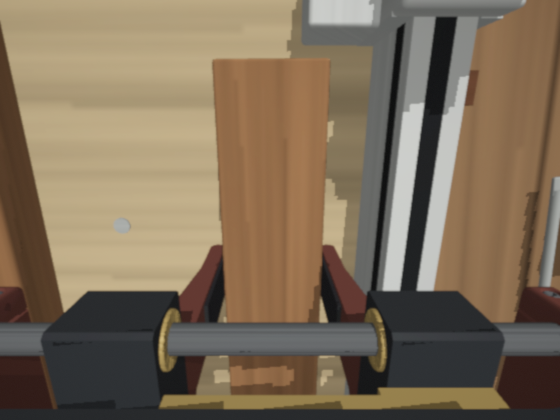

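The board's leading end is at row 61, short of the stop's foot at about row 44, and it runs parallel to the fence. Lowering and releasing with a part opening.

Emit:
carry_out --rows '[[[-1, 0, 0, 0.6, 0, 0, 0], [-1, 0, 0, 1, 0, 0, 0], [-1, 0, 0, 1, 0, 0, 0], [0.2, 0, 0, 1, 0, 0, 0], [0.45, 0, 0, 1, 0, 0, 0], [0.45, 0, 0, 1, 0, 0, 0], [0.45, 0, 0, 1, 0, 0, 0], [0.45, 0, 0, -2, 0, 0, 0]]]'

```text
time: 15.6
tcp_pos: [0.5874, 0.0957, 0.0805]
ee_rot: [-0.002, 0.745, 0.667, -0.002]
ft_force: [0.5, 0.5, -0.2]
opening: 0.0638
grip_force: 0.0
```

Emit:
carry_out --rows '[[[0.6, 0, 0, -4, 0, 0, 0.18], [0.9, 0, 0, -4, 0, 0, 0.36], [1, 0, -3, -4, 0, 0, 0.54], [1, 0, -6, -4, 0, 0, 0.72], [1, 0, -7, -4, 0, 0, 0.9], [1, 0, -7, -4, 0, 0, 1.08], [1, 0, -7, -4, 0, 0, 1.26], [1, 0, -7, -4, 0, 0, 1.44]]]'

```text
time: 16.6
tcp_pos: [0.5195, 0.1036, 0.1234]
ee_rot: [-0.0, 1.0, 0.007, 0.0]
ft_force: [0.3, -0.1, 0.1]
opening: 0.0879
grip_force: 0.0
```

```bash
cat >> h.py <<'E'
A=.1095
ex=np.array([np.cos(A),-np.sin(A)]); ey=np.array([np.sin(A),np.cos(A)])
def sl(p): p=np.array(p)[...,:2]; return np.stack([p@ex,p@ey],-1)
def wl(x,y): return x*ex+y*ey
def toS(x,y,z,yaw): to([*wl(x,y),z],yaw)
E
python3 -c "
from h import *
st(); p,C=wrist('w7'); s,r,q=pose(); print('tcp sled',sl(q))
for t in ['board','long_stop_face','fence_face']: print(t,[(round(d['p'],2),f(d['point']),f(sl(d['point']))) for d in env.landmark_of(p,t)[:1]])
np.savez('w7.npz',K=C[0],R=C[1],t=C[2])
toS(.53,.16,.05,-A)
"
```

```text
t 16.6 tcp [0.5195, 0.1036, 0.1234] yaw 0.015 zax [0.0004, 0.0001, -1.0] j [0.1326, -0.0886, 1.625, 0.0, 1.6048, 1.6884] ft [ 0.3 -0.1  0.1] op 0.0879 g 0.0
tcp sled [0.50507988 0.15972066]
board [(0.87, [0.5892, 0.0975, 0.0171], [0.575, 0.1613])]
long_stop_face [(0.62, [0.6315, 0.2082, 0.0385], [0.605, 0.276])]
fence_face [(0.76, [0.6307, 0.0177, 0.0472], [0.625, 0.0865])]
shift cm [2.47 0.31 7.32] turn [-0.    -0.     0.134]
```

View pics/w7.png

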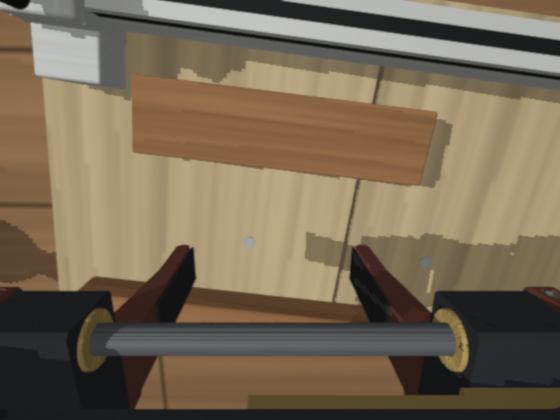

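The board, with its leading end at (133,75–152), lies clear of the fence and the stop. I'll get behind its near edge with the fingers wide open, parallel to the fence.

Emit:
carry_out --rows '[[[1, 1.8, 0.3, 0, 0, 0, 0.134], [1, 1.8, 0.3, 2, 0, 0, 0.134], [1, 1.8, 0.3, 5, 0, 0, 0.134], [1, 1.8, 0.3, 7.2, 0, 0, 0.134], [1, 1.8, 0.3, 7.2, 0, 0, 0.134], [1, 1.8, 0.3, 7.2, 0, 0, 0.134]]]'

```text
time: 17.55
tcp_pos: [0.5375, 0.101, 0.0514]
ee_rot: [-0.0, 0.998, -0.056, 0.0]
ft_force: [0.4, -0.4, 0.7]
opening: 0.0876
grip_force: 0.0
```

```bash
python3 -c "
from h import *
st(); s,r,q=pose(); print('tcp sled',sl(q)); toS(.56,.16,.05,-A)
"
```

```text
t 17.55 tcp [0.5375, 0.101, 0.0514] yaw -0.1112 zax [0.0001, 0.0001, -1.0] j [0.1235, -0.0016, 1.6703, 0.0, 1.4727, 1.8055] ft [ 0.4 -0.4  0.7] op 0.0876 g 0.0
tcp sled [0.52319451 0.15912729]
shift cm [ 3.68 -0.09  0.14] turn [-0.    -0.    -0.002]
```

Emit:
carry_out --rows '[[[1, 0.8, 0, 0, 0, 0, 0], [1, 1.6, 0, 0, 0, 0, 0], [1, 2.2, 0, 0, 0, 0, 0], [1, 2.8, 0, 0, 0, 0, 0], [1, 3.2, 0, 0, 0, 0, 0], [1, 3.6, 0, 0, 0, 0, 0], [1, 3.8, 0, 0, 0, 0, 0], [1, 3.8, 0, 0, 0, 0, 0]]]'

```text
time: 18.55
tcp_pos: [0.5756, 0.0965, 0.051]
ee_rot: [0.0, 0.998, -0.057, 0.0]
ft_force: [-0.8, 0.5, -0.1]
opening: 0.088
grip_force: 0.1
```

Emit:
carry_out --rows '[[[1, 0.2, 0, 0, 0, 0, 0], [1, 0.2, 0, 0, 0, 0, 0]]]'

```text
time: 18.8
tcp_pos: [0.5774, 0.0964, 0.0511]
ee_rot: [0.0, 0.998, -0.057, 0.0]
ft_force: [-0.7, 0.2, 0.5]
opening: 0.0877
grip_force: 0.3
```

Emit:
carry_out --rows '[[[1, 0.2, 0, 0, 0, 0, 0], [1, 0.3, 0, 0, 0, 0, 0], [1, 0.3, 0, 0, 0, 0, 0]]]'

```text
time: 19.18
tcp_pos: [0.5798, 0.0961, 0.0511]
ee_rot: [0.0, 0.998, -0.056, -0.001]
ft_force: [-4.9, -0.2, 1.9]
opening: 0.0878
grip_force: 2.4
```

Emit:
carry_out --rows '[[[1, 0.1, 0, 0, 0, 0, 0], [1, 0.1, 0, 0, 0, 0, 0]]]'

```text
time: 19.42
tcp_pos: [0.5801, 0.0959, 0.0511]
ee_rot: [0.0, 0.998, -0.056, -0.002]
ft_force: [-8.3, -1.0, 4.7]
opening: 0.088
grip_force: 4.2
```

Emit:
carry_out --rows '[[[1, -0.5, 0, 0, 0, 0, 0], [1, -2, 0, 0, 0, 0, 0], [1, -3, 0, -3, 0, 0, 0], [1, -3, 0, -8, 0, 0, 0], [0, -3, 4, -9, 0, 0, -0.18], [-1, -1, 8, -9, 0, 0, -0.36], [-1, 1, 11, -9, 0, 0, -0.54], [-1, 3, 14, -9, 0, 0, -0.72]]]'

```text
time: 20.42
tcp_pos: [0.5962, -0.0479, 0.1416]
ee_rot: [0.001, 0.954, 0.301, 0.001]
ft_force: [0.4, 0.8, -0.3]
opening: 0.0512
grip_force: 0.0
```

```bash
python3 -c "
from h import *
st(); s,r,q=pose(); print('tcp sled',sl(q)); toS(.600,.020,.14,np.pi/2-A); 
"
```

```text
t 20.43 tcp [0.5962, -0.0479, 0.1416] yaw 0.6122 zax [0.0025, -0.0004, -1.0] j [-0.137, 0.0878, 1.4163, -0.0001, 1.6351, 0.8216] ft [ 0.4  0.8 -0.3] op 0.0512 g 0.0
tcp sled [0.5979125  0.01753201]
shift cm [ 0.32 -0.05  0.16] turn [ 0.002 -0.001 -0.849]
```

Emit:
carry_out --rows '[[[-1, 0.3, 0, 0, 0, 0, -0.18], [-1, 0.3, 0, 0, 0, 0, -0.36], [-1, 0.3, 0, 0, 0, 0, -0.54], [-1, 0.3, 0, 0, 0, 0, -0.72], [-1, 0.3, 0, 0, 0, 0, -0.85], [-1, 0.3, 0, 0, 0, 0, -0.85]]]'

```text
time: 21.18
tcp_pos: [0.5981, -0.045, 0.1413]
ee_rot: [0.001, 0.747, 0.665, 0.0]
ft_force: [-0.0, -0.5, -0.9]
opening: 0.0003
grip_force: 0.0
```

```bash
python3 -c "
from h import *
st(); s,r,q=pose(); print('tcp sled',sl(q)); toS(.600,.020,.05,np.pi/2-A)
p,C=wrist('w8')
for t in ['board','long_stop_face','long_stop']: print(t,[(round(d['p'],2),f(d['point']),f(sl(d['point']))) for d in env.landmark_of(p,t)[:1]])
"
```

```text
t 21.18 tcp [0.5981, -0.045, 0.1413] yaw 1.4554 zax [0.0014, -0.0003, -1.0] j [-0.1317, 0.0932, 1.411, -0.0001, 1.6359, -0.0163] ft [-0.  -0.5 -0.9] op 0.0003 g 0.0
tcp sled [0.59945944 0.02068082]
shift cm [-0.07  0.04  9.13] turn [ 0.001  0.    -0.006]
board [(0.72, [0.6174, 0.0935, 0.0199], [0.6035, 0.1604])]
long_stop_face []
long_stop [(0.55, [0.7695, 0.004, 0.0029], [0.7645, 0.0881])]
```

View pics/w8.png

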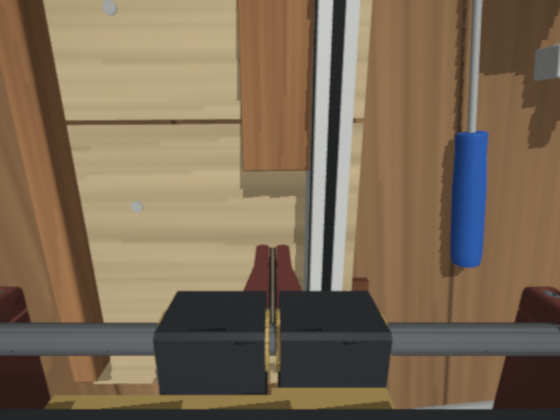

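The board's right end is at (243–307,170), flush with the fence. The closed fingers are behind it, centred at (272,250). I'll go down and push.

Emit:
carry_out --rows '[[[-1, 0, 0, 3, 0, 0, 0], [-1, 0, 0, 7, 0, 0, 0], [-1, 0, 0, 9.1, 0, 0, 0], [-1, 0, 0, 9.1, 0, 0, 0], [-1, 1, 0, 9.1, 0, 0, 0], [-1, 2, 0, 9.1, 0, 0, 0], [-1, 2.6, 0, 9.1, 0, 0, 0], [-1, 2.6, 0, 9.1, 0, 0, 0]]]'

```text
time: 22.38
tcp_pos: [0.601, -0.0183, 0.0507]
ee_rot: [0.0, 0.746, 0.666, 0.0]
ft_force: [-0.5, -0.7, 0.8]
opening: 0.0008
grip_force: 0.0
```

Emit:
carry_out --rows '[[[-1, 0.3, 0, 0, 0, 0, 0], [-1, 0.6, 0, 0, 0, 0, 0], [-1, 0.9, 0, 0, 0, 0, 0], [-1, 1.1, 0, 0, 0, 0, 0], [-1, 1.1, 0, 0, 0, 0, 0]]]'

```text
time: 23.0
tcp_pos: [0.602, -0.008, 0.0503]
ee_rot: [0.0, 0.746, 0.666, 0.0]
ft_force: [0.0, -0.7, 1.2]
opening: 0.0009
grip_force: 0.8
```

```bash
python3 -c "
from h import *
st(); s,r,q=pose(); print('tcp sled',sl(q)); p=env.read_camera('top')
for t in ['board','long_stop_face']: print(t,[(round(d['p'],2),f(d['point']),f(sl(d['point']))) for d in env.landmark_of(p,t)[:1]])
"
```

```text
t 23.0 tcp [0.602, -0.008, 0.0503] yaw 1.4568 zax [0.0001, 0.0001, -1.0] j [-0.0698, 0.1453, 1.5184, 0.0001, 1.4778, 0.0441] ft [ 0.  -0.7  1.2] op 0.0009 g 0.8
tcp sled [0.59926146 0.05784701]
board [(0.93, [0.6126, 0.1016, 0.0251], [0.5978, 0.1679])]
long_stop_face [(0.9, [0.6346, 0.2077, 0.0392], [0.6081, 0.2758])]
```

Emit:
carry_out --rows '[[[-1, 0.1, 0, 0, 0, 0, 0], [-1, 0.2, 0, 0, 0, 0, 0], [-1, 0.3, 0, 0, 0, 0, 0], [-1, 0.4, 0, 0, 0, 0, 0], [-1, 0.4, 0, 0, 0, 0, 0]]]'

```text
time: 23.78
tcp_pos: [0.6025, -0.0039, 0.0502]
ee_rot: [-0.0, 0.746, 0.666, 0.0]
ft_force: [-0.6, -1.9, 2.2]
opening: 0.0004
grip_force: 0.9
```

Emit:
carry_out --rows '[[[-1, 0.1, 0, 0, 0, 0, 0], [-1, 0.1, 0, 0, 0, 0, 0]]]'

```text
time: 24.02
tcp_pos: [0.6025, -0.003, 0.0502]
ee_rot: [-0.0, 0.746, 0.666, 0.0]
ft_force: [0.6, -1.5, 2.1]
opening: 0.0005
grip_force: 1.0
```

Emit:
carry_out --rows '[[[-1, 0.1, 0, 0, 0, 0, 0], [-1, 0.1, 0, 0, 0, 0, 0]]]'

```text
time: 24.28
tcp_pos: [0.6027, -0.002, 0.0502]
ee_rot: [-0.0, 0.746, 0.666, 0.0]
ft_force: [0.1, -2.5, 1.3]
opening: 0.0005
grip_force: 1.0
```

Still sliding, with only sliding friction showing. Going on in 1 mm steps and watching the force.

Emit:
carry_out --rows '[[[-1, 0.1, 0, 0, 0, 0, 0], [-1, 0.1, 0, 0, 0, 0, 0]]]'

```text
time: 24.52
tcp_pos: [0.6027, -0.0014, 0.0502]
ee_rot: [0.0, 0.746, 0.666, -0.0]
ft_force: [-0.5, -3.3, 1.8]
opening: 0.0007
grip_force: 1.8
```

Emit:
carry_out --rows '[[[-1, 0.1, 0, 0, 0, 0, 0], [-1, 0.1, 0, 0, 0, 0, 0]]]'

```text
time: 24.78
tcp_pos: [0.6027, -0.0013, 0.0502]
ee_rot: [0.001, 0.746, 0.665, -0.001]
ft_force: [-1.9, -6.5, 2.7]
opening: 0.0008
grip_force: 3.4
```

Emit:
carry_out --rows '[[[-1, 0.05, 0, 0, 0, 0, 0], [-1, 0.05, 0, 0, 0, 0, 0], [-1, 0.05, 0, 0, 0, 0, 0], [-1, 0.05, 0, 0, 0, 0, 0], [-1, 0.05, 0, 0, 0, 0, 0]]]'

```text
time: 25.4
tcp_pos: [0.6027, -0.0013, 0.0502]
ee_rot: [0.001, 0.747, 0.665, -0.001]
ft_force: [-1.4, -7.6, 2.4]
opening: 0.0006
grip_force: 4.1
```

```bash
python3 -c "
from h import *
st(); s,r,q=pose(); print('tcp sled',sl(q)); p=env.read_camera('top')
for t in ['board','long_stop_face','long_stop']: print(t,[(round(d['p'],2),f(d['point']),f(sl(d['point']))) for d in env.landmark_of(p,t)[:1]])
"
```

```text
t 25.4 tcp [0.6027, -0.0013, 0.0502] yaw 1.4558 zax [-0.0005, -0.0028, -1.0] j [-0.0571, 0.1476, 1.5159, -0.0028, 1.4784, 0.0582] ft [-1.4 -7.6  2.4] op 0.0006 g 4.1
tcp sled [0.59927139 0.06456873]
board [(0.69, [0.5058, 0.4526, 0.0036], [0.4533, 0.5052])]
long_stop_face [(0.75, [0.6379, 0.2081, 0.0387], [0.6113, 0.2766])]
long_stop [(0.69, [0.6663, 0.2225, 0.0214], [0.638, 0.294])]
```

Pressed at about 7.5 N for over half a second with no movement of the TCP. Backing off gently and going round to the near edge, to make sure it is flush.

Emit:
carry_out --rows '[[[-1, -0.2, 0, 0, 0, 0, 0], [-1, -1, 0, 0, 0, 0, 0], [-1, -3, 0, -1, 0, 0, 0], [-1, -3, 0, -5, 0, 0, 0.18], [-1, -3, -3, -9, 0, 0, 0.36], [-1, 0, -7, -9, 0, 0, 0.54], [0, 4, -9, -9, 0, 0, 0.72], [1, 8, -9.5, -9, 0, 0, 0.9]]]'

```text
time: 26.6
tcp_pos: [0.517, 0.0907, 0.1416]
ee_rot: [0.0, 0.962, 0.271, 0.001]
ft_force: [0.6, 0.7, 0.2]
opening: 0.0173
grip_force: 0.0
```

```bash
python3 -c "
from h import *
st(); s,r,q=pose(); print('tcp sled',sl(q)); toS(.515,.175,.14,-A)
"
```

```text
t 26.6 tcp [0.517, 0.0907, 0.1416] yaw 0.5498 zax [0.0019, 0.0004, -1.0] j [0.1088, -0.1092, 1.6119, 0.0002, 1.6369, 1.1298] ft [0.6 0.7 0.2] op 0.0173 g 0.0
tcp sled [0.50402063 0.14670453]
shift cm [ 2.6  -1.56  0.16] turn [-0.    -0.002  0.659]
```

Emit:
carry_out --rows '[[[1, 2.6, -1.6, 0, 0, 0, 0.18], [1, 2.6, -1.6, 0, 0, 0, 0.36], [1, 2.6, -1.6, 0, 0, 0, 0.54], [1, 2.6, -1.6, 0, 0, 0, 0.66], [1, 2.6, -1.6, 0, 0, 0, 0.66], [1, 2.6, -1.6, 0, 0, 0, 0.66]]]'

```text
time: 27.35
tcp_pos: [0.5314, 0.1175, 0.1405]
ee_rot: [-0.0, 0.999, -0.051, 0.0]
ft_force: [0.1, 0.4, 0.2]
opening: 0.0773
grip_force: 0.0
```

```bash
python3 -c "
from h import *
st(); s,r,q=pose(); print('tcp sled',sl(q)); toS(.53,.175,.05,-A)
p,C=wrist('w9')
for t in ['board','long_stop_face']: print(t,[(round(d['p'],2),f(d['point']),f(sl(d['point']))) for d in env.landmark_of(p,t)[:1]])
# expected board top corners -> fine check of the near edge: red minus blue step along sled-x scan lines at z=.048
rgb=p['color'].astype(float); m=cv2.GaussianBlur(rgb[:,:,1],(3,3),0)
def scan(P):
    uv=proj(C,P).astype(np.float32); return cv2.remap(m.astype(np.float32),uv[:,0],uv[:,1],cv2.INTER_LINEAR).ravel()
xs=np.arange(.535,.57,.0005); 
for y in (.09,.11,.13,.15,.17,.19,.21,.23,.25,.265):
    g=scan(np.array([[*wl(x,y),.048] for x in xs])); d=np.gradient(g); i=np.argmax(-d) if True else 0; i2=np.argmin(d); print('near edge',y,round(xs[i2],4),round(d[i2],1))
xs2=np.arange(.555,.66,.0005)
ys=np.arange(.24,.30,.0005)
for x in (.585,.59,.6,.605): 
    g=scan(np.array([[*wl(x,y),.048] for y in ys])); print('end',x,[int(v) for v in g[::4]])
"
```

```text
t 27.35 tcp [0.5314, 0.1175, 0.1405] yaw -0.1013 zax [0.0004, 0.0002, -1.0] j [0.1551, -0.055, 1.5625, 0.0001, 1.6337, 1.8272] ft [0.1 0.4 0.2] op 0.0773 g 0.0
tcp sled [0.51535694 0.17487725]
shift cm [1.46 0.   9.05] turn [-0.    -0.     0.008]
board [(0.95, [0.6145, 0.1097, 0.0184], [0.5988, 0.1762])]
long_stop_face [(0.73, [0.6318, 0.2076, 0.04], [0.6053, 0.2754])]
near edge 0.09 0.5545 -0.1
near edge 0.11 0.535 -0.1
near edge 0.13 0.554 -0.2
near edge 0.15 0.5635 -0.1
near edge 0.17 0.5685 -0.1
near edge 0.19 0.5455 -0.1
near edge 0.21 0.56 -0.2
near edge 0.23 0.5575 -0.2
near edge 0.25 0.551 -0.2
near edge 0.265 0.559 -0.1
end 0.585 [98, 98, 98, 98, 98, 98, 98, 98, 98, 98, 98, 98, 99, 99, 99, 99, 100, 124, 143, 144, 152, 158, 162, 165, 167, 168, 169, 164, 156, 151]
end 0.59 [107, 107, 106, 106, 106, 106, 106, 106, 106, 105, 106, 105, 101, 74, 69, 68, 69, 82, 95, 97, 127, 156, 158, 158, 159, 163, 164, 163, 162, 161]
end 0.6 [99, 100, 99, 100, 100, 100, 100, 100, 100, 100, 100, 100, 100, 86, 66, 65, 65, 78, 94, 99, 148, 189, 192, 192, 192, 192, 192, 192, 192, 192]
end 0.605 [98, 97, 98, 97, 96, 96, 97, 96, 96, 95, 95, 95, 95, 88, 64, 62, 62, 76, 94, 99, 149, 189, 191, 192, 192, 192, 192, 192, 192, 193]
```

Emit:
carry_out --rows '[[[1, 1.4, 0, 3, 0, 0, 0.008], [1, 1.4, 0, 7, 0, 0, 0.008], [1, 1.4, 0, 9, 0, 0, 0.008], [1, 1.4, 0, 9, 0, 0, 0.008], [1, 2.5, 0, 9, 0, 0, 0.008], [1, 3.6, 0, 9, 0, 0, 0.008], [1, 4.4, 0, 9, 0, 0, 0.008], [1, 4.8, 0, 9, 0, 0, 0.008]]]'

```text
time: 28.5
tcp_pos: [0.5799, 0.1129, 0.0506]
ee_rot: [-0.0, 0.998, -0.056, 0.0]
ft_force: [0.2, 0.3, 0.2]
opening: 0.0881
grip_force: 0.0
```

Emit:
carry_out --rows '[[[1, 0.2, 0, 0, 0, 0, 0], [1, 0.3, 0, 0, 0, 0, 0], [1, 0.3, 0, 0, 0, 0, 0]]]'

```text
time: 28.88
tcp_pos: [0.5818, 0.1127, 0.0501]
ee_rot: [0.0, 0.998, -0.056, -0.0]
ft_force: [0.3, 0.3, -1.0]
opening: 0.0879
grip_force: 0.1
```

```bash
python3 -c "
from h import *
st(); s,r,q=pose(); print('tcp sled',sl(q))"
```

```text
t 28.88 tcp [0.5818, 0.1127, 0.0501] yaw -0.1111 zax [-0.0002, -0.0, -1.0] j [0.134, 0.1211, 1.545, -0.0, 1.4757, 1.8159] ft [ 0.3  0.3 -1. ] op 0.0879 g 0.1
tcp sled [0.56602665 0.17564914]
```

Emit:
carry_out --rows '[[[1, 0.1, 0, 0, 0, 0, 0], [1, 0.2, 0, 0, 0, 0, 0], [1, 0.2, 0, 0, 0, 0, 0]]]'

```text
time: 29.25
tcp_pos: [0.5821, 0.1127, 0.0501]
ee_rot: [0.0, 0.998, -0.055, -0.002]
ft_force: [-9.5, -0.8, 5.8]
opening: 0.0879
grip_force: 4.6
```

```bash
python3 -c "
from h import *
st(); s,r,q=pose(); print('tcp sled',sl(q))"
```

```text
t 29.25 tcp [0.5821, 0.1127, 0.0501] yaw -0.1101 zax [-0.0047, 0.0001, -1.0] j [0.1335, 0.1254, 1.5403, 0.0007, 1.4805, 1.8144] ft [-9.5 -0.8  5.8] op 0.0879 g 4.6
tcp sled [0.56624703 0.17566099]
```

The board is flush: firm contact at the same x as before, and it hardly moved. Backing off and clearing out.

Emit:
carry_out --rows '[[[1, -0.2, 0, 0, 0, 0, 0], [1, -1, 0, 0, 0, 0, 0], [1, -3, 0, -1, 0, 0, 0], [1, -4, 0, -5, 0, 0, 0], [1, -4, 0, -10, 0, 0, 0], [1, -4, 3, -14, 0, 0, 0], [1, -4, 3, -14, 0, 0, 0]]]'

```text
time: 30.12
tcp_pos: [0.5423, 0.086, 0.195]
ee_rot: [-0.0, 0.998, -0.057, 0.004]
ft_force: [0.5, -0.4, 0.2]
opening: 0.0877
grip_force: 0.0
```

```bash
python3 -c "
from h import *
st(); p,C=wrist('w10'); q=env.read_camera('top')
for t in ['board','long_stop_face','fence_face','short_stop','tray']:
  for c in (p,q): print(t,[(round(d['p'],2),f(d['point']),f(sl(d['point']))) for d in env.landmark_of(c,t)[:3]])
m=cv2.GaussianBlur(p['color'][:,:,1].astype(np.float32),(3,3),0)
def edge(P,s):
    uv=proj(C,P).astype(np.float32); g=cv2.remap(m,uv[:,0],uv[:,1],cv2.INTER_LINEAR).ravel(); return np.argmax(s*np.gradient(g))
xs=np.arange(.560,.595,.00025)
E=[(y,xs[edge(np.array([[*wl(x,y),.048] for x in xs]),-1)]) for y in np.arange(.09,.265,.02)]
print('near edge',f(E))
ys=np.arange(.06,.09,.00025); print('right end',[round(ys[edge(np.array([[*wl(x,y),.048] for y in ys]),-1)],4) for x in (.585,.595,.605,.615)])
"
```

```text
t 30.12 tcp [0.5423, 0.086, 0.195] yaw -0.1131 zax [0.0087, 0.0003, -1.0] j [0.0957, -0.0579, 1.469, -0.0005, 1.7219, 1.7795] ft [ 0.5 -0.4  0.2] op 0.0877 g 0.0
board [(0.8, [0.6184, 0.1071, 0.0178], [0.603, 0.174])]
board [(0.4, [0.5038, 0.4494, 0.0028], [0.4517, 0.5018])]
long_stop_face [(0.92, [0.6343, 0.2071, 0.0399], [0.6079, 0.2752])]
long_stop_face [(0.55, [0.6324, 0.2076, 0.0403], [0.6059, 0.2755]), (0.23, [0.483, -0.3816, 0.0029], [0.5218, -0.3265])]
fence_face [(0.73, [0.6331, 0.019, 0.0427], [0.6272, 0.0881])]
fence_face [(0.68, [0.4935, -0.3832, 0.0823], [0.5324, -0.327]), (0.59, [0.632, 0.0163, 0.043], [0.6264, 0.0853])]
short_stop []
short_stop [(0.84, [0.8364, 0.1772, -0.0046], [0.812, 0.2675]), (0.67, [0.504, -0.383, 0.0042], [0.5428, -0.3256]), (0.47, [0.5069, 0.4496, 0.0034], [0.4547, 0.5023])]
tray []
tray [(0.73, [0.483, -0.3836, 0.0032], [0.522, -0.3285])]
near edge [[0.09, 0.5762], [0.11, 0.576], [0.13, 0.5752], [0.15, 0.5755], [0.17, 0.5765], [0.19, 0.5747], [0.21, 0.5762], [0.23, 0.576], [0.25, 0.5767]]
right end [np.float64(0.0743), np.float64(0.074), np.float64(0.0745), np.float64(0.0743)]
```

```bash
python3 -c "
from h import *
print(env.job_done())"
```

```text
the job is handed in; nothing more can be done
None
```

I handed the job in at about 30 s, but the hand-in returned no verdict. By my last measurements, the short stop stands in the tray and the board lies flush to the fence, its end against the unmoved long stop after about 7.5 N of pressing for over half a second. I viewed 11 pictures, one over the limit of 10.

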